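# Hang a glaze sample pail on the bench scale by its bail

## Task

Weigh the small lidded steel pail: raise its folded-down wire bail fully upright while the pail stays standing where it is, then lift it by the bail and hang it on the two-prong hook of the bench spring scale, with the bail wire drawn up into the crook of both prongs. Ease the weight onto the scale slowly and let go only once the scale carries all of it so that the hook neither drops nor springs up, leave the pail hanging still, and do not disturb the other things on the table.

Things in the scene. Friction and masses are not known exactly. Their poses are not given: they have to be found in the camera images.
- pail: Steel sample pail, lidded and full: 72 mm across the foot, 88 mm across the lid, 88 mm high; 0.28 to 0.8 kg with its bail, not known beforehand. Origin at the centre of its underside, z up. The bail's ears lie at y = +-50 mm, 72 mm above the underside, and it swings about that line (along y). Folded down, the bail reaches out on the pail's -x side.
- bail (a joint): Angle of the wire bail (rad): 0 = folded down on its stops, 10 degrees below level, towards the pail's -x; 1.745 = upright; beyond, it leans to +x. The hinge is nearly free: let go, the bail falls back. A square arch of 5 mm wire, 100 mm wide at the ears; its straight top bar, 84 mm long, lies 102 mm from the hinge line.
- grip (a point): Centre of the wooden roller grip on the middle of the bail's top bar: 15 mm in diameter, 42 mm long, its axis parallel to the pail's y; it spins freely on the wire, so a gripper holding it need not turn with the bail. Bare wire on both sides of it. The frame is the bail's: z points from the hinge line out to the top bar.
- wire_a (a point): Point on the axis of the bail's top bar, 31 mm from the grip's centre on the pail's +y side; bare 5 mm wire.
- wire_b (a point): Point on the axis of the bail's top bar, 31 mm from the grip's centre on the pail's -y side; bare 5 mm wire.
- stand: Grey bench spring scale, fixed to the table: foot plate 260 x 130 x 12 mm, 345 mm column, dial drum on the column's back. Origin on the table right under the crook of its hook; x points from the crook back to the column (carriage and column stand 107 mm and more behind the crook), so the prongs stick out to -x; y runs across the two prongs.
- crook (a point): Crook of the scale's two-prong hook, midway between the prongs: where a 5 mm wire's axis lies resting on both against their upturned ends. Rides with the hook; axes as the stand's; 280 mm above the table when empty. Prongs: 6 mm bars at y = +-31 mm, sloping down at 15 degrees from the carriage 107 mm behind (+x) to the crook, then bent up to tips 10 mm before it (-x) and 19 mm above it.
- hooks (a joint): How far the scale's hook is pushed down (m): 0 = empty, end stop at 0.09. A spring of 110 N per m of travel (9 mm for each newton), lightly damped, so the hanging pail settles 25 to 72 mm down, as its weight is. Left alone, a slight swing of the hanging pail dies away in a few seconds.
- bowl: Bystander: speckled bowl, 100 mm across, 45 mm high, between the scale and the pail. Origin under its centre.
- brush: Bystander: glazing brush lying on the table between robot, scale and pail, about 0.2 m long and 20 mm high.
- block: Bystander: dark block, 72 x 46 x 30 mm. Origin under its centre.
- jar: Bystander: clay-coloured jar, 68 mm across, 95 mm high, at the left. Origin under its centre.
- cup: Bystander: pale green cup, 76 mm across, 65 mm high, near the robot at the left. Origin under its centre.
- goblet: Bystander: stemmed drinking glass, 72 mm across, 165 mm high, at the right. Origin under its centre.
- dish: Bystander: pale green shallow bowl, 110 mm across, 35 mm high, near the robot at the right. Origin under its centre.
Mind the look-alikes: they are no part of the job. Leave any blue look-alike of the pail alone.

How it is judged (in metres and radians):
On the way, in this order (a step that is already met when the one before it is completed fails the run):
1. the bail stands upright (within 0.28 rad) over the pail, which still stands where it was (value of joint bail between 1.465 and 2.025 rad and height (world z) of pail below 0.004 m and distance of pail from where it was at the start of the episode below 0.03 m and angle between pail's own z axis and vertical below 0.1 rad), for 0.1 s.
2. the pail hangs on the scale's hook by the bail wire, clear of the table, the robot having let go (x of wire_a in the frame of crook between -0.008 and 0.012 m and z of wire_a in the frame of crook between -0.005 and 0.005 m and x of wire_b in the frame of crook between -0.008 and 0.012 m and z of wire_b in the frame of crook between -0.005 and 0.005 m and y of grip in the frame of crook between -0.013 and 0.013 m and value of joint hooks above 0.015 m and height (world z) of pail above 0.02 m and angle between pail's own z axis and vertical below 0.25 rad and contact force between the fingers and pail below 0.05 N and linear speed of pail below 0.06 m/s), for 0.2 s.
At the end, for the whole second after the job is handed in: Pail hanging still from the scale: bail wire on both prongs, 8 mm before to 12 mm behind the crook, 5 mm in height, grip within 13 mm of midway; hook down over 15 mm; pail over 20 mm off the table, upright within 0.25 rad, under 0.06 m/s and 0.5 rad/s; gripper let go (all of step 2 and angular speed of pail below 0.5 rad/s); the robot touches nothing.
It fails at once if the pail is lifted off the table by a bail more than 0.5 rad from upright, or is tipped by more than 0.5 rad (angle between pail's own z axis and vertical above 0.5 rad or (height (world z) of pail above 0.006 m and (value of joint bail below 1.245 rad or value of joint bail above 2.245 rad))).
It fails at once if the scale's hook drops or springs up (moves faster than 0.09 m/s), or is pressed down almost to its stop (83 mm) (velocity of joint hooks above 0.09 m/s or velocity of joint hooks below -0.09 m/s or value of joint hooks above 0.083 m).
It fails at once if the pail bears on the scale with more than 20 N (contact force between stand and pail above 20 N).
It fails at once if the robot pushes on the scale with more than 10 N (contact force between the arm and stand above 10 N).
It fails at once if a bystander is moved by more than 25 mm (distance of any of bowl, brush, block, jar, cup, goblet, dish from where it was at the start of the episode above 0.025 m).
It also fails if it takes over 69 s, if anything falls off the work surface, if the arm or the gripper's body presses on something with over 40 N, if the wrist force passes 120 N, or if a joint passes its speed limit or range.

## Robot

A 7-joint arm with a two-finger parallel gripper is mounted at the origin on the work surface. World frame = base frame: x ahead of the robot, y to its left, z up, the work surface at z = 0. Lengths are in mm, angles in rad, forces in N, time in s.
With the tool pointing down it reaches from about 400 to 900 mm from the base axis. Payload 5.6 kg.
Tool frame: the origin (TCP) lies at the very end of the fingers, on their centre line; the grasp point (between the pads) lies 19 mm behind it; z points along the fingers, y is the line along which they close (so a half turn about z gives the same grasp; the last joint's range is limited). The gripper opens to 92 mm and grips with 3 to 60 N. Pads are 20 mm wide; open, the fingers measure 128 mm over their backs; the gripper's body (75 mm by 189 mm) begins 69 mm behind the grasp point.
Start: joints at [-1.338, 0.468, -0.012, 1.603, 0.006, 1.071, -0.056], TCP at [177.047, 625.43, 214.592] pointing down, gripper open.
Joint ranges: [-2.53, 2.53], [-0.31, 2.02], [-1.57, 1.55], [0.28, 2.44], [-1.29, 4.43], [0.15, 1.84], [-2.92, 2.92]. Speed limits (rad/s): [2.57, 2.57, 3.14, 3.14, 3.14, 3.14, 3.14].

## Interface

Orientations are given as a 3x3 rotation matrix whose columns are the frame's x, y, z axes.
In Python, from plant import robot, vision, job_done gives the robot as it stands.
- The arm moves only by the shell command python3 -m crank 'ROWS' [FORCE]. ROWS is JSON, a list that holds one entry, the list of rows, each a list of 7 numbers: the shift along the world's x, y, z in mm, then the turn, a rotation vector about the world's x, y, z in degrees, then the closure in counts, from 0 (fully open) to 255 (shut). A call has 1 to 12 rows; each row is the pose to reach, as a shift and turn from the pose commanded when the call began; what a row does not reach only later rows make up. A row lasts 1/8 s, in which the tool goes at most 62.5 mm and 10.7 degrees, less where a joint would pass 70% of its speed; a pose out of reach is approached as far as the arm can. A call with a gripper value outside its range is refused whole. The fingers move at their own pace and stop on an object; FORCE is the grip in N (left out, the last holds). Time passes only in rows, so rows that repeat a pose let the fingers close. It gives the time, the measured TCP pose, the force, the opening and the grip force at its end, in the units of the state.
- robot.read_state(): the state, without advancing time (a new reading comes with each control period).
- vision.capture(name): name is "side" or "top" or "wrist"; returns the picture (384x512x3 uint8, red, green, blue); there is no depth.
- vision.camera_params(name): a dict with "K" (3x3 intrinsics, pixels), "xyz" and "attitude" of the camera in the world. Camera axes: x right, y down, z forward; pixel columns grow to the right and rows downward; lengths in mm; the calibration is good to about 2 mm. A picture is of the moment at which its call begins: read the wrist's pose just before it. camera_params takes no time and is no camera call; for the wrist camera it gives the pose at the moment of the call.
- job_done(): hands the job in; it is judged then, once.
The state is a dict: "time_s": time; "q": joint angles; "joint_velocities": joint speeds; "effort": joint torques, N m; "ee_pos": TCP position; "orientation": TCP orientation; "force": force on the tool from outside, world axes, zero at the start; "torque": the same for the moment, N m; "finger_gap": opening from 0.0 (shut) to 1.0 (fully open); "gripper_force": force on a finger pad.
Only numpy, scipy, OpenCV 4.12 (cv2) and the standard library are available. Lean on these libraries where they do the work, as an engineer would, in place of code of your own. Each camera call takes 0.05 s, during which the arm holds its last target. There are 200 camera calls.

## Working session

There is one attempt and no reset: what is moved stays moved. The work goes in short steps, Python scripts to look and compute and a shell command to move; the robot and the scene stay as the last step left them, time stands still between calls to the robot, and variables do not carry over. Pictures are saved under pics/ and viewed, at most 10 in all, crops included, and the job is handed in when it is done.

```bash
ls; mkdir -p pics; cat > h.py <<'E'
import numpy as np, cv2
from plant import robot, vision
def cap(n,f=None):
    P=vision.camera_params(n); im=vision.capture(n)
    if f: cv2.imwrite('pics/'+f,im[:,:,::-1])
    return im,P
def ray(P,u,v):
    K=np.array(P['K']);R=np.array(P['attitude']);o=np.array(P['xyz'],float)
    return o,R@np.linalg.inv(K)@np.array([u,v,1.])
def onz(P,u,v,z):
    o,d=ray(P,u,v);return o+d*(z-o[2])/d[2]
def proj(P,X):
    p=np.array(P['K'])@(np.array(P['attitude']).T@(np.array(X,float)-np.array(P['xyz'])));return p[:2]/p[2]
def tri(P1,a,P2,b):
    o1,d1=ray(P1,*a);o2,d2=ray(P2,*b);d1/=np.linalg.norm(d1);d2/=np.linalg.norm(d2)
    s=np.linalg.lstsq(np.c_[d1,-d2],o2-o1,rcond=None)[0];p,q=o1+s[0]*d1,o2+s[1]*d2
    return (p+q)/2,np.linalg.norm(p-q)
E
python3 - <<'E'
from h import *
a,P=cap('top','t.png');b,Q=cap('side','s.png')
cv2.imwrite('pics/ts.png',np.vstack([a,b])[:,:,::-1] if 0 else cv2.resize(np.hstack([a,b]),(800,300))[:,:,::-1])
for p in(P,Q):print({k:np.round(v,3).tolist() for k,v in p.items()})
print(robot.read_state())
E
```

```text
pics
{'K': [[363.709, 0.0, 253.775], [0.0, 363.709, 193.29], [0.0, 0.0, 1.0]], 'xyz': [422.188, 10.612, 1343.624], 'attitude': [[0.006, -0.997, 0.074], [-1.0, -0.006, 0.002], [-0.002, -0.074, -0.997]]}
{'K': [[449.694, 0.0, 257.187], [0.0, 449.694, 187.521], [0.0, 0.0, 1.0]], 'xyz': [214.724, -1199.659, 1072.037], 'attitude': [[0.969, -0.131, 0.209], [-0.246, -0.567, 0.786], [0.015, -0.813, -0.582]]}
{'time_s': 0.1, 'q': array([-1.33802863,  0.46831111, -0.01160865,  1.60350791,  0.00595169,
        1.0713649 , -0.05628664]), 'joint_velocities': array([-1.64206020e-03, -1.74283640e-03, -7.32384940e-05, -7.00291888e-04,
       -7.33677441e-04,  4.46219366e-04, -1.83218464e-04]), 'effort': array([ 6.32506271e-04, -5.21647990e+01, -1.25084992e-02, -2.44368571e+01,
       -5.67463296e-02,  1.40748045e-02,  4.90366745e-05]), 'ee_pos': array([176.89504941, 624.94047159, 213.73107591]), 'orientation': array([[-9.62197622e-01,  2.72351992e-01, -3.58092011e-04],
       [ 2.72352219e-01,  9.62196432e-01, -1.51498772e-03],
       [-6.80550671e-05, -1.55524473e-03, -9.99998788e-01]]), 'force': array([ 0.8882311 , -0.14709758, -0.59664507]), 'torque': array([ 0.02647445,  0.05903707, -0.02875299]), 'gripper_force': 0.0, 'finger_gap': 1.002136524609583}
```

View pics/t.png

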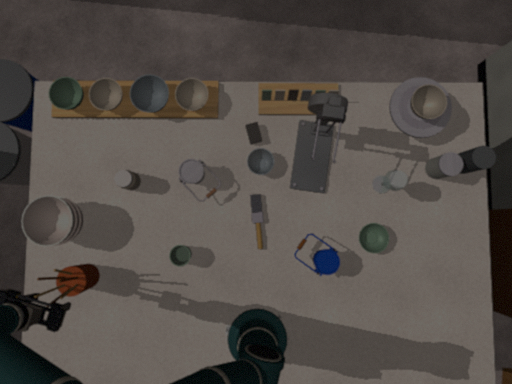

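View pics/s.png

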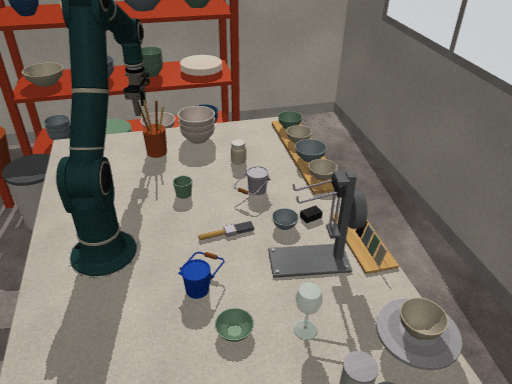

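The top view shows a grey steel lidded pail at (192,172) with its grip at (211,195). The candidates are that pail, the blue pail at (326,261), the pale jar at (126,179) and the grey cylinder at (450,165). I choose the steel pail by its lid, bail and colour, and check it in a close crop that also covers the scale.

```bash
python3 - <<'E'
from h import *
a=cv2.imread('pics/t.png');b=cv2.imread('pics/s.png')
A=cv2.resize(a[145:215,160:260],(400,280),interpolation=3); B=cv2.resize(b[155:225,220:320],(400,280),interpolation=3)
C=cv2.resize(a[80:200,280:360],(200,300),interpolation=3); D=cv2.resize(b[160:285,260:360],(240,300),interpolation=3)
o=np.zeros((580,800,3),np.uint8);o[:280,:400]=A;o[:280,400:]=B;o[280:,:200]=C;o[280:,400:640]=D
cv2.imwrite('pics/c.png',o)
E
```

```text
(no output)
```

View pics/c.png

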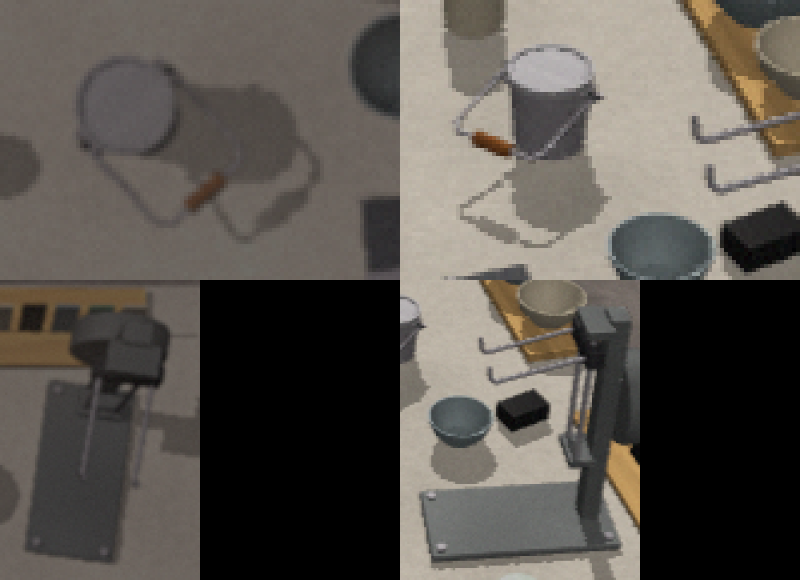

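The crop confirms the steel pail: grip at about (211,193) in the top view and (243,191) in the side view. The prong tips are visible in both views. I'll triangulate them.

```bash
python3 - <<'E'
from h import *
np.set_printoptions(precision=1,suppress=True)
P=vision.camera_params('top');Q=vision.camera_params('side')
a=cv2.imread('pics/t.png').astype(int);b=cv2.imread('pics/s.png').astype(int)
def cen(im,x0,x1,y0,y1):
    s=im[y0:y1,x0:x1];m=(s[...,2]-s[...,0]>35)
    v,u=np.nonzero(m);return u.mean()+x0,v.mean()+y0,len(u)
g=cen(a,202,220,184,202);h=cen(b,234,251,182,198);print(g,h)
G,e=tri(P,g[:2],Q,h[:2]);print('grip',G,e,onz(P,*g[:2],54.3))
e1=onz(P,202,162.5,72);e2=onz(P,181.2,181.2,72);print('ears',e1,e2,(e1+e2)/2,np.linalg.norm(e1-e2))
print('lid',onz(P,160+127/4,145+105/4,88))
for t,s in(((313.6,158),(293.8,184.5)),((334.4,162),(297.5,197))): print('tip',tri(P,t,Q,s))
# carriage ends of prongs, top view at z~310
for u,v in((160/1,0),):pass
for t in((318.5,121),(340.5,121.5),(313.6,158),(334.4,162)): print(onz(P,*t,300))
for n,p in dict(bowl=(260,161),brush=(258,220),block=(254,132),jar=(126,179),cup=(181,256)).items(): print(n,onz(P,*p,20))
E
```

```text
(np.float64(210.75), np.float64(192.33333333333334), 12) (np.float64(242.2972972972973), np.float64(190.24324324324326), 37)
grip [519.6 166.4  56.5] 0.894742561555332 [520.3 166.6  54.3]
ears [624.3 196.9  72. ] [557.6 269.   72. ] [590.9 232.9  72. ] 98.22258354293969
lid [590.9 229.7  88. ]
tip (array([ 604.3, -160.6,  295. ]), np.float64(0.8708863483249449))
tip (array([ 594.3, -221.6,  294. ]), np.float64(3.523314512372758))
[ 712.2 -174.7  300. ]
[ 711.  -238.9  300. ]
[ 603.  -159.7  300. ]
[ 591.6 -219.8  300. ]
bowl [639.3  -8.5  20. ]
brush [423.1  -2.2  20. ]
block [747.3  14.2  20. ]
jar [570.1 481.9  20. ]
cup [292.1 274.7  20. ]
```

```bash
python3 -m crank '[[[0,0,60,0,0,0,0],[0,0,110,0,0,0,0],[35,-46,110,0,0,-3,40],[70,-92,110,0,0,-6,80],[105,-138,110,0,0,-10,110],[140,-184,110,0,0,-14,120],[175,-230,110,0,0,-18,120],[210,-276,110,0,0,-21,120],[245,-322,110,0,0,-24,120],[280,-370,90,0,0,-27,120],[315,-420,60,0,0,-30,120],[343,-459,20,0,0,-31.6,120]]]' 20
python3 -m crank '[[[0,0,0,0,0,0,120],[0,0,0,0,0,0,120],[0,0,0,0,0,0,120]]]'
python3 - <<'E'
from h import *
im,W=cap('wrist','w1.png')
print({k:np.round(v,3).tolist() for k,v in W.items()})
for X in((520,166.5,55),(624,197,72),(557.6,269,72)):print(proj(W,X))
E
```

```text
time_s: 1.6
ee_pos: [519.0, 168.2, 237.9]
orientation: [[-0.675, 0.737, 0.002], [0.737, 0.675, 0.001], [-0.001, 0.002, -1.0]]
force: [1.9, 0.8, -0.2]
finger_gap: 0.532
gripper_force: 0.0
time_s: 1.98
ee_pos: [517.4, 171.7, 238.9]
orientation: [[-0.679, 0.734, 0.001], [0.734, 0.679, 0.001], [0.0, 0.002, -1.0]]
force: [-0.1, -0.5, 0.3]
finger_gap: 0.53
gripper_force: 0.0
{'K': [[314.193, 0.0, 251.112], [0.0, 314.193, 197.227], [0.0, 0.0, 1.0]], 'xyz': [472.64, 218.965, 409.5], 'attitude': [[0.733, 0.661, 0.16], [0.68, -0.713, -0.171], [0.001, 0.234, -0.972]]}
[249.82220532 184.74715068]
[335.39447431 229.53490019]
[341.46455679 141.97057197]
```

View pics/w1.png

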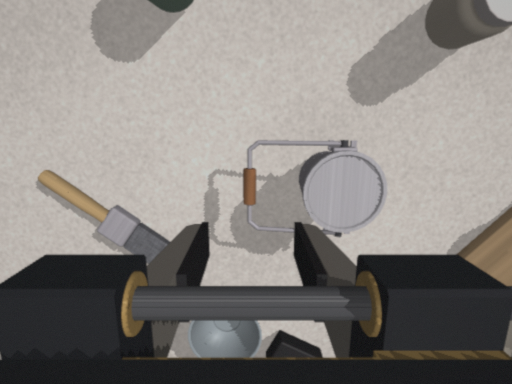

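The wrist view shows the grip at about (250,187), the ears at about (347,145) and (338,233), and the fingers aligned with the roller.

```bash
python3 - <<'E'
from h import *
np.set_printoptions(precision=1,suppress=True)
W=vision.camera_params('wrist');im=cv2.imread('pics/w1.png').astype(int)
s=im[150:220,230:270];m=(s[...,2]-s[...,0]>40).astype(np.uint8)
r=cv2.minAreaRect(cv2.findNonZero(m));u,v=r[0][0]+230,r[0][1]+150;print(r,u,v)
G=onz(W,u,v,54.3);print('grip',G)
bx=cv2.boxPoints(r)+[230,150];pts=[onz(W,*p,54.3) for p in bx];print(np.array(pts))
a=onz(W,250,148,54.3);b=onz(W,249,223,54.3);print('bar az',np.degrees(np.arctan2(*(a-b)[[1,0]])))
L=onz(W,344,190,88);print('lid',L, 'az',np.degrees(np.arctan2(*(L-G)[[1,0]])),np.linalg.norm((L-G)[:2]))
print(robot.read_state()['ee_pos'])
E
```

```text
((19.5, 36.5), (35.0, 11.0), 90.0) 249.5 186.5
grip [521.3 164.5  54.3]
[[502.9 175.2  54.3]
 [512.1 183.7  54.3]
 [540.2 153.6  54.3]
 [530.7 144.8  54.3]]
bar az 132.02732154316826
lid [591.8 234.2  88. ] az 44.66337795760588 99.14684879920559
[517.4 171.6 238.9]
```

```bash
python3 -m crank '[[[3.6,-6.3,-50,0,0,0.5,120],[3.6,-6.3,-100,0,0,0.5,120],[3.6,-6.3,-140,0,0,0.5,120],[3.6,-6.3,-170,0,0,0.5,120],[3.6,-6.3,-190,0,0,0.5,120],[3.6,-6.3,-202,0,0,0.5,120],[3.6,-6.3,-203,0,0,0.5,120],[3.6,-6.3,-203,0,0,0.5,120],[3.6,-6.3,-203,0,0,0.5,120]]]' 20
python3 - <<'E'
from h import *
im,W=cap('wrist','w2.png');im2,S=cap('side')
o=np.hstack([cv2.resize(im[100:384],(480,360)),cv2.resize(im2[150:230,200:300],(320,360))])
cv2.imwrite('pics/c2.png',o[:,:,::-1])
E
```

```text
time_s: 3.15
ee_pos: [521.7, 163.9, 35.9]
orientation: [[-0.683, 0.73, 0.002], [0.73, 0.683, 0.001], [-0.001, 0.002, -1.0]]
force: [0.4, -0.6, 0.8]
finger_gap: 0.532
gripper_force: 0.0
```

View pics/c2.png

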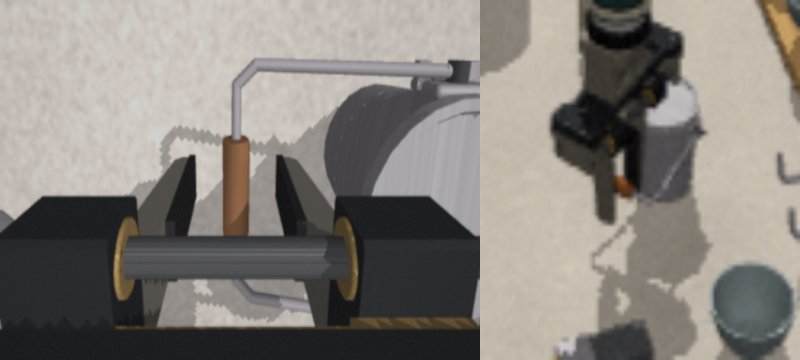

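The roller sits centred between the fingers, clear of the pail. Next I close on it.

```bash
python3 -m crank '[[[3.6,-6.3,-203,0,0,0,160],[0,0,0,0,0,0,220],[0,0,0,0,0,0,255],[0,0,0,0,0,0,255],[0,0,0,0,0,0,255],[0,0,0,0,0,0,255]]]' 35 --help 2>/dev/null | head -1
python3 - <<'E'
from h import *
s=robot.read_state();print(s['time_s'],s['ee_pos'],s['finger_gap'],s['gripper_force'])
E
```

```text
3.25 [521.55283634 163.86002198  35.70798587] 0.5309705496877645 0.0
```

That call had a bad first row (an old shift left in). The clock shows it was refused and nothing moved, so I'm sending the close correctly.

```bash
python3 -m crank '[[[0,0,0,0,0,0,160],[0,0,0,0,0,0,200],[0,0,0,0,0,0,235],[0,0,0,0,0,0,255],[0,0,0,0,0,0,255],[0,0,0,0,0,0,255],[0,0,0,0,0,0,255],[0,0,0,0,0,0,255]]]' 35
python3 - <<'E'
import numpy as np
x=np.array([.728,.686])
for f in range(-10,91,10):
    r=np.radians(f);d=102*(np.cos(np.radians(10))-np.cos(r));print(f,np.round([*(x*d),102*(np.sin(r)+np.sin(np.radians(10)))],1))
E
```

```text
time_s: 4.25
ee_pos: [521.4, 163.7, 35.1]
orientation: [[-0.683, 0.73, 0.0], [0.73, 0.683, 0.0], [-0.0, 0.0, -1.0]]
force: [2.2, 0.8, 0.4]
finger_gap: 0.151
gripper_force: 35.0
-10 [0. 0. 0.]
0 [-1.1 -1.1 17.7]
10 [ 0.   0.  35.4]
20 [ 3.4  3.2 52.6]
30 [ 8.8  8.3 68.7]
40 [16.2 15.3 83.3]
50 [25.4 23.9 95.8]
60 [ 36.   33.9 106. ]
70 [ 47.7  45.  113.6]
80 [ 60.2  56.8 118.2]
90 [ 73.1  68.9 119.7]
```

```bash
python3 -m crank '[[[-0.7,-0.7,9,0,0,0,255],[-1.1,-1.1,17.7,0,0,0,255],[-0.7,-0.7,26.5,0,0,0,255],[0,0,35,0,0,0,255],[1.5,1.4,44,0,0,0,255],[3.4,3.2,52,0,0,0,255],[6,5.6,60.5,0,0,0,255],[8.8,8.3,68.5,0,0,0,255],[12.3,11.6,76,0,0,0,255],[16.2,15.3,83,0,0,0,255],[16.2,15.3,83,0,0,0,255],[16.2,15.3,83,0,0,0,255]]]' 35
```

```text
time_s: 5.75
ee_pos: [537.0, 178.7, 117.8]
orientation: [[-0.683, 0.73, -0.001], [0.73, 0.683, -0.0], [0.0, -0.001, -1.0]]
force: [1.8, 1.1, -1.4]
finger_gap: 0.151
gripper_force: 35.0
```

```bash
python3 -m crank '[[[4.5,4.2,6.5,0,0,0,255],[9.2,8.6,12.3,0,0,0,255],[14.3,13.5,17.5,0,0,0,255],[19.8,18.6,22.3,0,0,0,255],[25.5,24,26.3,0,0,0,255],[31.5,29.7,29.6,0,0,0,255],[37.6,35.5,32,0,0,0,255],[44,41.5,33.7,0,0,0,255],[44,41.5,33.7,0,0,0,255],[44,41.5,33.7,0,0,0,255]]]' 35
python3 - <<'E'
from h import *
im,S=cap('side');t,T=cap('top')
o=np.hstack([cv2.resize(im[140:240,200:320],(480,400),interpolation=2),cv2.resize(t[140:220,150:230],(320,400)[:1]+(400,),interpolation=2)])
cv2.imwrite('pics/c3.png',o[:,:,::-1])
E
```

```text
time_s: 7.0
ee_pos: [583.0, 220.8, 153.2]
orientation: [[-0.683, 0.73, 0.003], [0.73, 0.683, 0.001], [-0.001, 0.003, -1.0]]
force: [0.5, -2.8, 8.0]
finger_gap: 0.152
gripper_force: 35.0
```

View pics/c3.png

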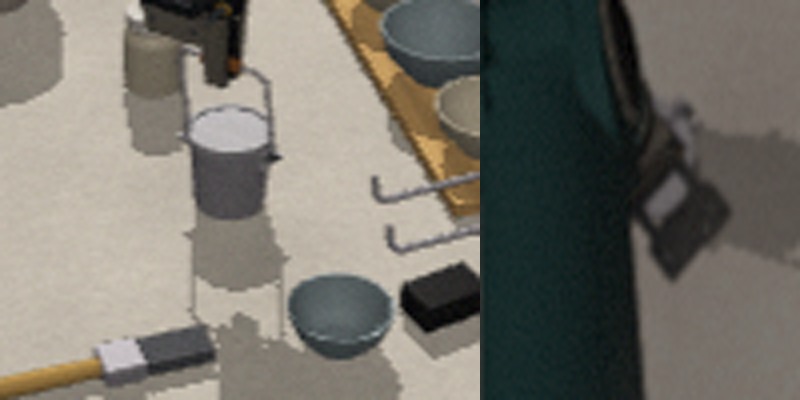

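The side view shows the bail nearly upright over the standing pail, with the gripper on the roller. I'll finish the arc with slight downward pressure.

```bash
python3 -m crank '[[[4,4,1.5,0,0,0,255],[8,8,2.3,0,0,0,255],[12,12,2.6,0,0,0,255],[13,12.4,2.6,0,0,0,255],[13,12.4,2.6,0,0,0,255],[13,12.4,2.6,0,0,0,255]]]' 40
python3 - <<'E'
from h import *
s=robot.read_state();print(s['q'],s['force'])
im,S=cap('side','s3.png')
cv2.imwrite('pics/c4.png',cv2.resize(im[150:220,220:300],(640,560),interpolation=2)[:,:,::-1])
E
```

```text
time_s: 7.85
ee_pos: [595.4, 233.4, 154.9]
orientation: [[-0.683, 0.73, 0.002], [0.73, 0.683, 0.001], [-0.001, 0.002, -1.0]]
force: [1.8, -1.9, 5.0]
finger_gap: 0.155
gripper_force: 40.0
[-0.67818479  0.52174979  0.34499682  1.70201347 -0.20826079  0.95194752
  0.49773092] [ 1.82056936 -1.92171914  4.97306596]
```

View pics/c4.png

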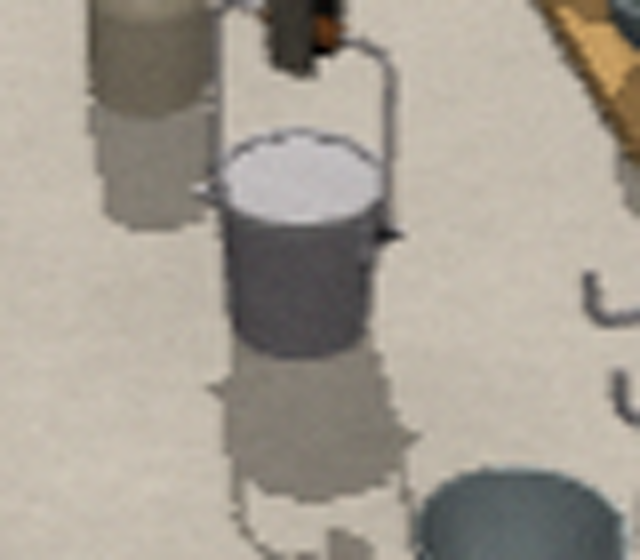

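The bail is upright and the pail stands in place. Lifting gently next.

```bash
python3 -m crank '[[[0,0,1,0,0,0,255],[0,0,3,0,0,0,255],[0,0,5,0,0,0,255],[0,0,8,0,0,0,255],[0,0,12,0,0,0,255],[0,0,17,0,0,0,255],[0,0,24,0,0,0,255],[0,0,32,0,0,0,255],[0,0,40,0,0,0,255],[0,0,45,0,0,0,255],[0,0,48,0,0,0,255],[0,0,48,0,0,0,255]]]' 50
python3 -m crank '[[[0,0,4,0,0,0,255],[0,0,12,0,0,0,255],[0,0,22,0,0,0,255],[0,0,34,0,0,0,255],[0,0,46,0,0,0,255],[0,0,58,0,0,0,255],[0,0,70,0,0,0,255],[0,0,82,0,0,0,255],[0,0,94,0,0,0,255],[0,0,103,0,0,0,255],[0,0,108,0,0,0,255],[0,0,110,0,0,0,255]]]' 50
```

```text
time_s: 9.4
ee_pos: [594.3, 232.9, 202.5]
orientation: [[-0.683, 0.73, 0.0], [0.73, 0.683, 0.0], [-0.0, 0.0, -1.0]]
force: [-0.0, -0.0, -4.3]
finger_gap: 0.147
gripper_force: 50.0
time_s: 10.9
ee_pos: [594.3, 232.8, 312.5]
orientation: [[-0.683, 0.73, 0.0], [0.73, 0.683, 0.0], [0.0, 0.0, -1.0]]
force: [0.0, 1.2, -4.1]
finger_gap: 0.145
gripper_force: 50.0
```

```bash
python3 -m crank '[[[-0.5,-3,0,0,0,-0.4,255],[-1.6,-9,0,0,0,-1.2,255],[-3.3,-18,0,0,0,-2.3,255],[-5.5,-30,0,0,0,-3.8,255],[-8.2,-45,0,0,0,-5.8,255],[-11.3,-62,0,0,0,-7.9,255],[-14.6,-80,0,0,0,-10.2,255],[-18.1,-99,0,0,0,-12.7,255],[-21.8,-119,0,0,0,-15.2,255],[-25.6,-140,0,0,0,-17.9,255],[-29.5,-161,0,0,0,-20.6,255],[-33.3,-182,0,0,0,-23.3,255]]]' 50
python3 -m crank '[[[-3.8,-21,0,0,0,-2.7,255],[-7.7,-42,0,0,0,-5.4,255],[-11.5,-63,0,0,0,-8,255],[-15.4,-84,0,0,0,-10.7,255],[-19.2,-105,0,0,0,-13.4,255],[-23,-126,0,0,0,-16.1,255],[-26.9,-147,0,0,0,-18.8,255],[-30.6,-167,0,0,0,-21.4,255],[-34,-186,0,0,0,-23.8,255],[-37.1,-203,0,0,0,-26,255],[-39.7,-217,0,0,0,-27.8,255],[-41.2,-225,0,0,0,-29,255]]]' 50
python3 - <<'E'
from h import *
np.set_printoptions(precision=3,suppress=True)
s=robot.read_state();print(s['q'],s['ee_pos'],s['orientation'],s['force'])
a,W=cap('wrist','w3.png');b,S=cap('side','s4.png');t,T=cap('top','t4.png')
o=np.zeros((600,800,3),np.uint8);o[:300,:400]=cv2.resize(a,(400,300));o[:300,400:]=cv2.resize(b[130:280,210:410],(400,300));o[300:,:400]=cv2.resize(t[80:230,250:450],(400,300))
cv2.imwrite('pics/c5.png',o[:,:,::-1])
E
```

```text
time_s: 12.4
ee_pos: [560.7, 49.4, 312.4]
orientation: [[-0.336, 0.942, 0.0], [0.942, 0.336, 0.0], [0.0, 0.0, -1.0]]
force: [-0.7, 0.2, -3.8]
finger_gap: 0.148
gripper_force: 50.0
time_s: 13.9
ee_pos: [519.6, -175.1, 312.3]
orientation: [[0.162, 0.987, -0.0], [0.987, -0.162, -0.0], [-0.0, -0.0, -1.0]]
force: [0.0, 0.5, -4.4]
finger_gap: 0.147
gripper_force: 50.0
[-0.342  0.229  0.726  1.774 -0.162  1.199  0.267] [ 519.625 -175.122  312.328] [[ 0.162  0.987 -0.   ]
 [ 0.987 -0.162 -0.   ]
 [-0.    -0.    -1.   ]] [ 0.034  0.506 -4.438]
```

View pics/c5.png

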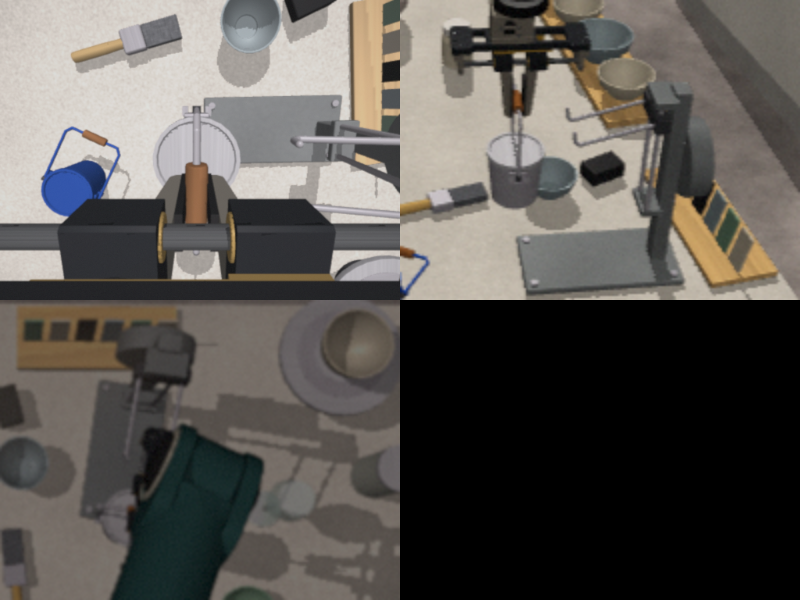

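The wrist view shows the prong tips at about (381,180) and (407,268) in full-frame pixels, and the pail hanging straight. I'll take one zoom to pin the tips down against the wire.

```bash
python3 - <<'E'
import cv2,numpy as np
a=cv2.imread('pics/w3.png');b=cv2.imread('pics/s4.png')
o=np.zeros((600,800,3),np.uint8)
o[:600,:448]=cv2.resize(a[150:300,368:480],(448,600),interpolation=2)
o[:300,450:800]=cv2.resize(b[175:211,285:327],(350,300),interpolation=2)
o[300:,450:800]=cv2.resize(b[168:204,245:287],(350,300),interpolation=2)
cv2.imwrite('pics/c6.png',o)
E
```

```text
(no output)
```

View pics/c6.png

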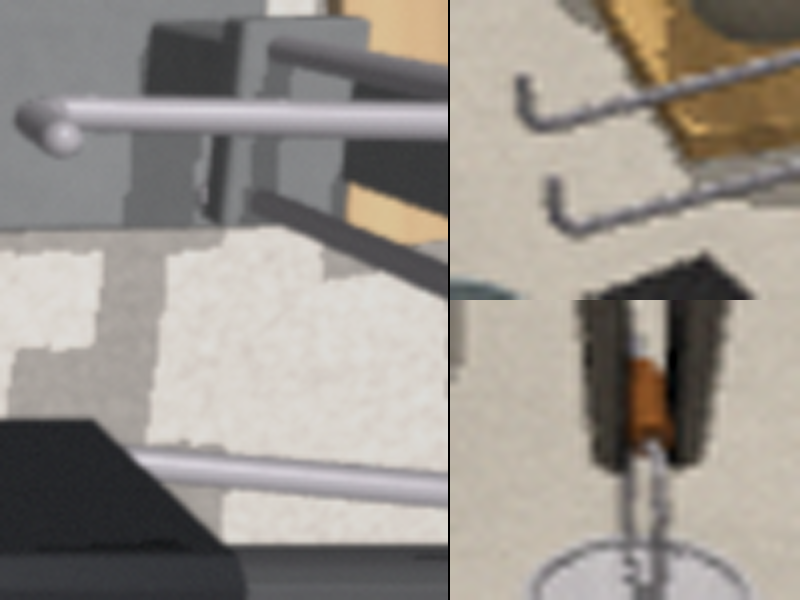

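```bash
python3 - <<'E'
from h import *
np.set_printoptions(precision=1,suppress=True)
W=vision.camera_params('wrist');S=vision.camera_params('side');T=vision.camera_params('top')
R=lambda d:np.array([[np.cos(d),-np.sin(d),0],[np.sin(d),np.cos(d),0],[0,0,1]])
print('tip far W+S',tri(W,(383.5,184.5),S,(293.6,184.4)),'bend far',tri(W,(376,178.8),S,(295.8,189.6)))
print('W at z299',onz(W,383.5,184.5,298)); print('S far/near',onz(S,293.6,184.4,298),onz(S,297.2,196.8,298)); print('T',onz(T,313.6,158,298),onz(T,334.4,162,298))
# prong line in wrist at crook height+slope
for n,p,q in(('far',(388,178),(480,180)),('near',(404,265.5),(480,272.5))):
    for k in (p,q): print(n,onz(W,*k,283))
s=robot.read_state();g=s['ee_pos']+19*s['orientation'][:,2];g[2]=s['ee_pos'][2]+19
print('grip',g,proj(S,g),'seen',245+(650-450)/8.33,168+(405-300)/8.33, proj(W,g))
E
```

```text
tip far W+S (array([ 604.1, -160. ,  294.9]), np.float64(0.3575906522382756)) bend far (array([ 609.9, -161.1,  274.4]), np.float64(4.957139028318848))
W at z299 [ 602.7 -159.1  298. ]
S far/near [ 602.8 -164.   298. ] [ 593.7 -225.5  298. ]
T [ 603.3 -160.   298. ] [ 591.9 -220.3  298. ]
far [ 611.8 -159.3  283. ]
far [ 670.4 -170.   283. ]
near [ 619.1 -222.5  283. ]
near [ 671.  -236.2  283. ]
grip [ 519.8 -174.2  331.3] [268.1 180.7] seen 269.0096038415366 180.60504201680672 [251.  250.3]
```

```bash
python3 -m crank '[[[0.6,-0.1,0,-0.34,-1.97,0,255],[1.3,-0.2,0,-0.7,-3.9,0,255],[1.9,-0.3,0.1,-1,-5.9,0,255],[2.6,-0.4,0.2,-1.36,-7.9,0,255],[3.2,-0.6,0.3,-1.7,-9.9,0,255],[3.8,-0.7,0.5,-2,-11.8,0,255],[4.5,-0.8,0.6,-2.4,-13.8,0,255],[5.1,-0.9,0.8,-2.7,-15.8,0,255],[5.8,-1,1,-3,-17.7,0,255],[6.4,-1.1,1.2,-3.4,-19.7,0,255],[6.4,-1.1,1.2,-3.4,-19.7,0,255],[6.4,-1.1,1.2,-3.4,-19.7,0,255]]]' 50
python3 -m crank '[[[2,-0.4,0,0,0,0,255],[7,-1.4,0,0,0,0,255],[15,-3,0,0,0,0,255],[25,-5,0,0,0,0,255],[35,-7,0,0,0,0,255],[45,-9,0,0,0,0,255],[55,-11,0,0,0,0,255],[65,-13,0,0,0,0,255],[75,-15,0,0,0,0,255],[82,-16.3,0,0,0,0,255],[86.5,-17.2,0,0,0,0,255],[88.3,-17.6,0,0,0,0,255]]]' 50
python3 - <<'E'
from h import *
np.set_printoptions(precision=3,suppress=True)
s=robot.read_state();g=s['ee_pos']-19*s['orientation'][:,2];print(s['q'],'grip',g,s['force'])
a,W=cap('wrist','w5.png');b,S=cap('side','s5.png')
o=np.zeros((600,800,3),np.uint8);o[:300,:400]=cv2.resize(a,(400,300));o[300:,:400]=cv2.resize(b[130:280,230:430],(400,300),interpolation=2);o[:,400:]=cv2.resize(b[165:225,285:325],(400,600),interpolation=2)
cv2.imwrite('pics/c7.png',o[:,:,::-1])
E
```

```text
time_s: 15.55
ee_pos: [526.3, -174.8, 313.6]
orientation: [[0.16, 0.928, 0.336], [0.987, -0.149, -0.058], [-0.003, 0.341, -0.94]]
force: [0.4, -0.9, -4.3]
finger_gap: 0.151
gripper_force: 50.0
time_s: 17.05
ee_pos: [614.7, -192.9, 313.5]
orientation: [[0.161, 0.928, 0.337], [0.987, -0.15, -0.058], [-0.004, 0.342, -0.94]]
force: [0.6, 0.4, -4.8]
finger_gap: 0.147
gripper_force: 50.0
[-0.339  0.211  0.714  1.834 -0.269  0.817  0.332] grip [ 608.283 -191.836  331.307] [ 0.575  0.381 -4.825]
```

View pics/c7.png

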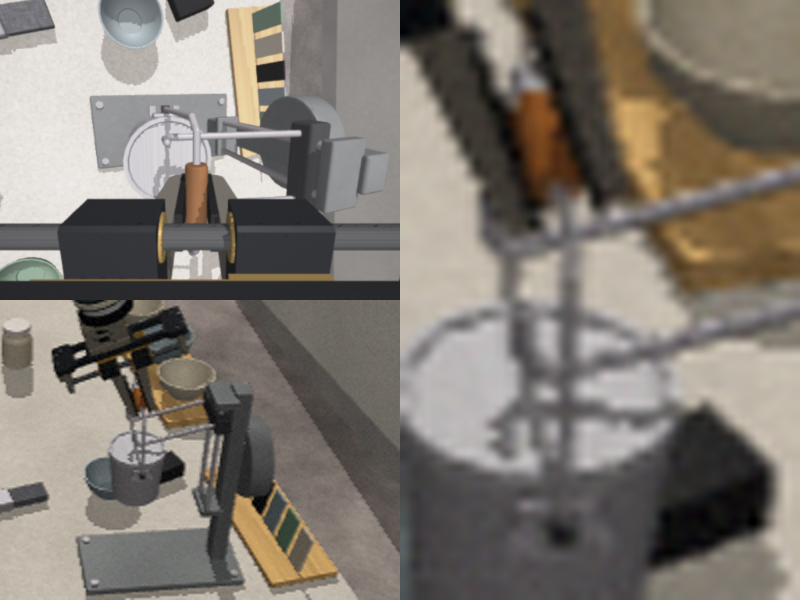

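```bash
python3 - <<'E'
from h import *
np.set_printoptions(precision=1,suppress=True)
W=vision.camera_params('wrist');S=vision.camera_params('side')
s=robot.read_state();g=s['ee_pos']-19*s['orientation'][:,2]
print('g',g,'side',proj(S,g),'seen 299.7 178.5','wrist',proj(W,g))
print('far tip W',onz(W,168*1.28,139*1.28,298))
im=cv2.imread('pics/w5.png').astype(int);s2=im[195:295,235:275];m=((s2[...,2]-s2[...,0])>40).astype(np.uint8)
r=cv2.minAreaRect(cv2.findNonZero(m));print(r)
for k in((200,150),(240,200)):pass
x=np.array([.985,-.17,0]);y=np.array([.17,.985,0]);c=np.array([607.9,-192.7,280])
print('tips pred W',proj(W,c-10*x+31*y+[0,0,19]),'S',proj(S,c-10*x+31*y+[0,0,19]),proj(S,c-10*x-31*y+[0,0,19]))
print('roller ends pred W',proj(W,g+21*y),proj(W,g+31*y),proj(W,g+42*y))
E
python3 - <<'E'
import cv2
a=cv2.imread('pics/w5.png')
cv2.imwrite('pics/c8.png',cv2.resize(a[120:300,180:340],(640,600) if 0 else (533,600),interpolation=2))
E
```

```text
g [ 608.1 -191.8  331.4] side [299.  180.1] seen 299.7 178.5 wrist [250.7 250.5]
far tip W [ 603.6 -157.7  298. ]
((16.5, 51.5), (77.0, 27.0), 90.0)
tips pred W [215.8 183. ] S [293.4 183.4] [296.5 195.8]
roller ends pred W [251.1 211.4] [251.4 192. ] [251.7 169.9]
```

View pics/c8.png

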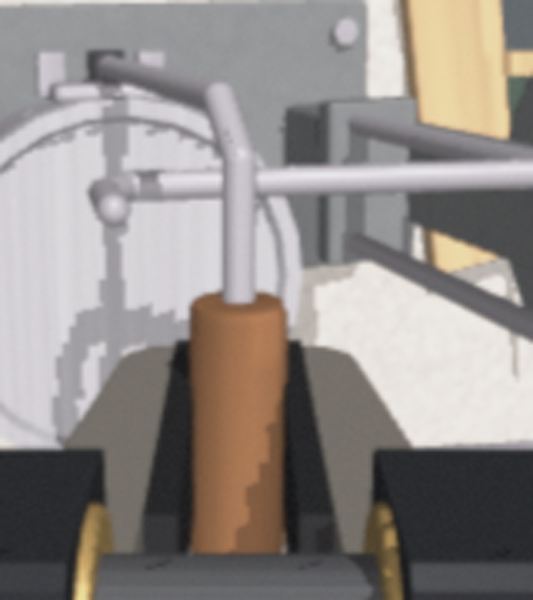

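The prong tip at (214,182) is within 1.5 mm of the prediction, and the wire stands over the pocket just behind it. I start the descent.

```bash
python3 -m crank '[[[0.5,-0.6,-1,0,0,0,255],[0.8,-1.2,-4,0,0,0,255],[0.8,-1.2,-9,0,0,0,255],[0.8,-1.2,-15,0,0,0,255],[0.8,-1.2,-21,0,0,0,255],[0.8,-1.2,-27,0,0,0,255],[0.8,-1.2,-33,0,0,0,255],[0.8,-1.2,-38,0,0,0,255],[0.8,-1.2,-42,0,0,0,255],[0.8,-1.2,-44,0,0,0,255],[0.8,-1.2,-45,0,0,0,255],[0.8,-1.2,-45,0,0,0,255]]]' 50
python3 -m crank '[[[0,0,-1.5,0,0,0,255],[0,0,-3,0,0,0,255],[0,0,-4.5,0,0,0,255],[0,0,-6,0,0,0,255],[0,0,-7.5,0,0,0,255],[0,0,-9,0,0,0,255],[0,0,-10.5,0,0,0,255],[0,0,-12,0,0,0,255],[0,0,-13.5,0,0,0,255],[0,0,-15,0,0,0,255],[0,0,-15,0,0,0,255],[0,0,-15,0,0,0,255]]]' 50
```

```text
time_s: 18.65
ee_pos: [615.4, -194.1, 268.7]
orientation: [[0.161, 0.928, 0.337], [0.987, -0.15, -0.058], [-0.004, 0.342, -0.94]]
force: [-0.3, 0.1, -4.5]
finger_gap: 0.151
gripper_force: 50.0
time_s: 20.15
ee_pos: [615.4, -194.1, 253.6]
orientation: [[0.161, 0.928, 0.337], [0.987, -0.15, -0.058], [-0.004, 0.342, -0.94]]
force: [0.5, -0.0, -3.0]
finger_gap: 0.15
gripper_force: 50.0
```

```bash
python3 - <<'E'
from h import *
np.set_printoptions(precision=1,suppress=True)
f=[]
for i in range(6):
    f.append(robot.read_state()['force'].copy()); b,S=cap('side','s6.png')
f=np.array(f);print(f.mean(0),f.std(0))
s=robot.read_state();g=s['ee_pos']-19*s['orientation'][:,2];print(g)
cv2.imwrite('pics/c9.png',cv2.resize(b[165:225,270:350],(800,600),interpolation=2)[:,:,::-1])
E
```

```text
[-0.  -0.  -3.2] [0.5 0.5 0.3]
[ 609.  -193.   271.4]
```

View pics/c9.png

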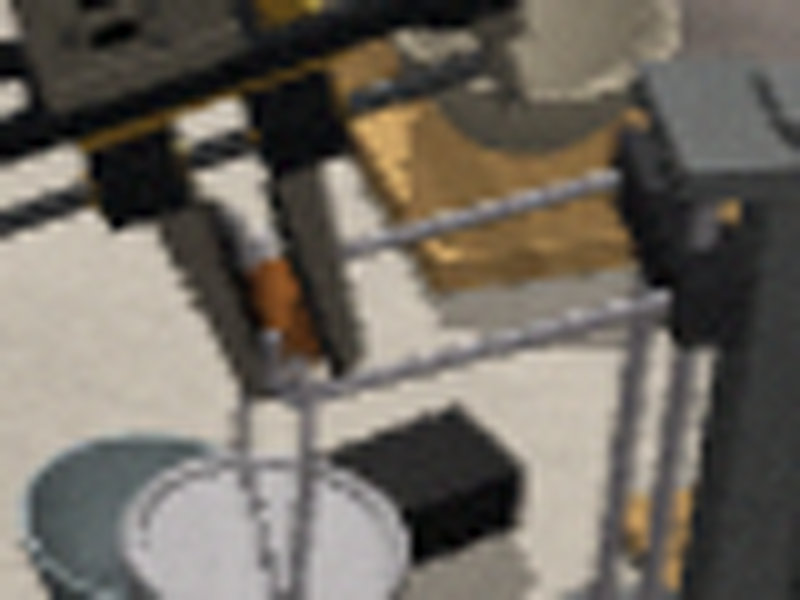

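The wire sits on the prongs (near prong bend at about (297,203) in the side view) and the load is passing to the scale. I miscounted: that was my 12th picture against a limit of 10, so I view no more and rely on forces and pixel code from here.

```bash
cat > f.py <<'E'
from h import *
np.set_printoptions(precision=2,suppress=True)
f=[]
for i in range(12):
    f.append(robot.read_state()['force'].copy()); vision.capture('side')
f=np.array(f);s=robot.read_state();print(f.mean(0),f.std(0)/3.4,s['ee_pos']-19*s['orientation'][:,2],s['time_s'])
E
python3 -m crank '[[[0,0,-1,0,0,0,255],[0,0,-2.5,0,0,0,255],[0,0,-4,0,0,0,255],[0,0,-5.5,0,0,0,255],[0,0,-7,0,0,0,255],[0,0,-8.5,0,0,0,255],[0,0,-10,0,0,0,255],[0,0,-11.5,0,0,0,255],[0,0,-13,0,0,0,255],[0,0,-14,0,0,0,255],[0,0,-15,0,0,0,255],[0,0,-15,0,0,0,255]]]' 50; python3 f.py
python3 -m crank '[[[0,0,-1,0,0,0,255],[0,0,-2,0,0,0,255],[0,0,-3,0,0,0,255],[0,0,-4,0,0,0,255],[0,0,-5,0,0,0,255],[0,0,-6,0,0,0,255],[0,0,-7,0,0,0,255],[0,0,-8,0,0,0,255],[0,0,-8,0,0,0,255],[0,0,-8,0,0,0,255]]]' 50; python3 f.py
```

```text
time_s: 21.95
ee_pos: [615.4, -194.1, 238.6]
orientation: [[0.161, 0.928, 0.337], [0.987, -0.15, -0.058], [-0.004, 0.342, -0.94]]
force: [-0.6, 0.6, -1.8]
finger_gap: 0.149
gripper_force: 50.0
[-0.32  0.01 -1.82] [0.14 0.11 0.1 ] [ 608.98 -192.96  256.44] 22.55
time_s: 23.8
ee_pos: [615.4, -194.1, 230.6]
orientation: [[0.161, 0.928, 0.337], [0.987, -0.15, -0.058], [-0.004, 0.342, -0.94]]
force: [-0.6, 0.4, -0.6]
finger_gap: 0.147
gripper_force: 50.0
[-0.09 -0.   -0.97] [0.14 0.12 0.13] [ 608.97 -192.97  248.43] 24.4
```

```bash
python3 -m crank '[[[0,0,-1,0,0,0,255],[0,0,-2,0,0,0,255],[0,0,-3,0,0,0,255],[0,0,-4,0,0,0,255],[0,0,-5,0,0,0,255],[0,0,-6,0,0,0,255],[0,0,-7,0,0,0,255],[0,0,-8,0,0,0,255],[0,0,-8.6,0,0,0,255],[0,0,-8.6,0,0,0,255]]]' 50; python3 f.py
```

```text
time_s: 25.65
ee_pos: [615.4, -194.1, 222.0]
orientation: [[0.161, 0.928, 0.337], [0.987, -0.15, -0.058], [-0.004, 0.342, -0.94]]
force: [0.2, 0.4, -0.3]
finger_gap: 0.148
gripper_force: 50.0
[-0.24 -0.11 -0.02] [0.16 0.13 0.15] [ 608.95 -192.96  239.82] 26.25
```

Net force on the tool is about zero, so the scale carries all of it. I relax the grip, then open slowly.

```bash
python3 -m crank '[[[0,0,0,0,0,0,255],[0,0,0,0,0,0,255],[0,0,0,0,0,0,255],[0,0,0,0,0,0,255]]]' 3
python3 -m crank '[[[0,0,0,0,0,0,216],[0,0,0,0,0,0,213],[0,0,0,0,0,0,210],[0,0,0,0,0,0,206],[0,0,0,0,0,0,202],[0,0,0,0,0,0,198],[0,0,0,0,0,0,194],[0,0,0,0,0,0,190],[0,0,0,0,0,0,186],[0,0,0,0,0,0,182],[0,0,0,0,0,0,178],[0,0,0,0,0,0,176]]]' 3; python3 f.py
python3 - <<'E'
from h import *
np.set_printoptions(precision=1,suppress=True)
W=vision.camera_params('wrist');im,_=cap('wrist','w7.png');im=im.astype(int)
for nm in('w5','w7'):
    b=cv2.imread(f'pics/{nm}.png').astype(int)[190:300,225:280];m=((b[...,2]-b[...,0])>40).astype(np.uint8)
    x,y,w,h=cv2.boundingRect(m);print(nm,x+225,y+190,w,h)
s=robot.read_state();print(proj(W,s['ee_pos']-19*s['orientation'][:,2]))
E
```

```text
time_s: 26.75
ee_pos: [615.3, -194.1, 221.9]
orientation: [[0.161, 0.928, 0.337], [0.987, -0.15, -0.058], [-0.004, 0.342, -0.94]]
force: [0.4, -0.3, 0.1]
finger_gap: 0.163
gripper_force: 3.0
time_s: 28.25
ee_pos: [615.3, -194.1, 221.9]
orientation: [[0.161, 0.928, 0.337], [0.987, -0.15, -0.058], [-0.004, 0.342, -0.94]]
force: [0.1, 0.2, -0.2]
finger_gap: 0.307
gripper_force: 0.0
[0.02 0.18 0.28] [0.15 0.13 0.11] [ 608.91 -192.97  239.8 ] 28.85
w5 238 208 28 78
w7 238 208 28 78
[250.6 250.5]
```

The grip is released and the roller has not shifted. Now I back off slowly along the tool axis.

```bash
python3 -m crank '[[[-0.7,0.1,2,0,0,0,176],[-1.7,0.3,5,0,0,0,176],[-3.2,0.5,9,0,0,0,176],[-5,0.9,14,0,0,0,176],[-7.2,1.2,20,0,0,0,176],[-9.7,1.7,27,0,0,0,176],[-12.5,2.1,35,0,0,0,176],[-16.1,2.8,45,0,0,0,176],[-20,3.5,56,0,0,0,176],[-25,4.3,70,0,0,0,176],[-30,5.2,84,0,0,0,176],[-34,6,95,0,0,0,176]]]' 3
python3 -m crank '[[[-10,0,14,0,0,0,176],[-25,0,25,0,0,0,176],[-45,0,35,0,0,0,176],[-65,0,45,0,0,0,176],[-80,0,50,0,0,0,176],[-90,0,50,0,0,0,176],[-90,0,50,0,0,0,176]]]' 3
python3 - <<'E'
from h import *
np.set_printoptions(precision=1,suppress=True)
im,S=cap('side','s8.png')
for k in range(20): im2,_=cap('side')
print('motion', np.abs(im.astype(int)-im2)[150:300,250:360].max())
b=im2[:,:,::-1].astype(int);s=b[160:240,270:330];m=(s[...,2]-s[...,0]>35).astype(np.uint8)
m[:, :]=m
n,l,st,c=cv2.connectedComponentsWithStats(m);print(st[1:],c[1:]+[270,160])
cr=np.array([608,-192.7,239.6]);print('pred grip side',proj(S,cr))
st=robot.read_state();print(st['time_s'],st['ee_pos'],st['force'],st['joint_velocities'].round(3))
E
```

```text
time_s: 30.4
ee_pos: [581.2, -188.1, 318.2]
orientation: [[0.161, 0.927, 0.338], [0.987, -0.15, -0.058], [-0.003, 0.343, -0.939]]
force: [-0.4, -0.6, 0.2]
finger_gap: 0.307
gripper_force: 0.0
time_s: 31.28
ee_pos: [490.9, -188.1, 367.1]
orientation: [[0.161, 0.928, 0.337], [0.987, -0.15, -0.058], [-0.003, 0.342, -0.94]]
force: [0.4, -0.7, -0.7]
finger_gap: 0.311
gripper_force: 0.0
motion 83
[[ 24   0  36  34 495]
 [ 25  39   6  11  44]] [[312.  177.8]
 [297.3 203.5]]
pred grip side [297.  205.3]
32.325 [ 491.3 -188.1  367. ] [-0.1 -0.1 -0. ] [ 0. -0.  0. -0.  0.  0.  0.]
```

```bash
python3 -m crank '[[[0,0,0,0,0,0,176],[0,0,0,0,0,0,176],[0,0,0,0,0,0,176],[0,0,0,0,0,0,176],[0,0,0,0,0,0,176],[0,0,0,0,0,0,176],[0,0,0,0,0,0,176],[0,0,0,0,0,0,176],[0,0,0,0,0,0,176],[0,0,0,0,0,0,176],[0,0,0,0,0,0,176],[0,0,0,0,0,0,176]]]' 3 >/dev/null
python3 - <<'E'
from h import *
F=[cap('side')[0].astype(int) for k in range(12)]
for f in F[1::2]: 
    d=np.abs(f-F[0])[150:300,250:360].max(2);b=f[195:220,285:310];m=(b[...,0]-b[...,2]>35);v,u=np.nonzero(m)
    print(d.max(),(d>30).sum(),u.mean()+285,v.mean()+195)
E
```

```text
15 0 297.45454545454544 203.54545454545453
14 0 297.34090909090907 203.54545454545453
16 0 297.34090909090907 203.54545454545453
14 0 297.45454545454544 203.54545454545453
16 0 297.35555555555555 203.7111111111111
17 0 297.3333333333333 203.62222222222223
```

The pail hangs still (only sensor noise between frames) and the arm is clear.

```bash
python3 -c "
from plant import job_done
print(job_done())"
```

```text
the job is handed in; nothing more can be done
None
```

The pail hangs still by its bail on both prongs (about 0.44 kg, hook about 40 mm down), the arm is clear and the job is handed in with no verdict returned; I viewed 12 pictures (limit 10), and I did not measure the bystanders afterwards, though nothing passed close to them.

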